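Fit a control module and hold the scanner over its label

ROBOT

A 6-joint arm with a two-finger parallel gripper is mounted at the origin on the work surface. World frame = base frame: x ahead of the robot, y to its left, z up, the work surface at z = 0. Lengths are in mm, angles in degrees, forces in N, time in s.
With the tool pointing down it reaches from about 200 to 875 mm from the base axis. Payload 3.4 kg.
Tool frame: the origin (TCP) lies at the very end of the fingers, on their centre line; the grasp point (between the pads) lies 19 mm behind it; z points along the fingers, y is the direction in which the jaws open and shut (so a half turn about z gives the same grasp; the last joint's range is limited). The gripper opens to 94 mm and grips with 3 to 60 N. Pads are 16 mm wide; open, the fingers measure 119 mm over their backs; the gripper's body (75 mm by 177 mm) begins 78 mm behind the grasp point.
Start: joints at [-76.031, 15.808, 86.224, -0, 77.962, -6.933], TCP at [205.14, -537.199, 205.493] pointing down, gripper open.
Joint ranges: [-165.64, 165.64], [-43.16, 119.46], [12.63, 154.43], [-67.54, 247.53], [6.08, 155.33], [-154.97, 154.97]. Speed limits (degrees/s): [147.25, 147.25, 180, 180, 180, 180].

INTERFACE

Orientations are given as a 3x3 rotation matrix whose columns are the frame's x, y, z axes.
In Python, from workcell import env, viewer gives the robot as it stands.
- The arm moves only by the shell command python3 -m inch 'ROWS' [OPENING] [FORCE]. ROWS is JSON, a list that holds one entry, the list of rows, each a list of 6 numbers: the shift along the tool's x, y, z normalised to -1 to 1, where 1 is 0.02 m, then the turn, a rotation vector about the tool's x, y, z normalised to -1 to 1, where 1 is 0.08 rad. A call has exactly 10 rows; each row shifts and turns the commanded pose from where the row before left it, along the tool's axes as they then stand; what a row does not reach is not made up. A row lasts 1/12 s, in which the tool goes at most 41.7 mm and 7.16 degrees, less where a joint would pass 70% of its speed; a pose out of reach is approached as far as the arm can. A call with a number of a shift or a turn outside -1 to 1 is refused whole. A call with a gripper value outside its range is refused whole. OPENING is the opening, from 0 (shut) to 1 (fully open), set as the call begins (- or left out, the last holds). The fingers move at their own pace and stop on an object; FORCE is the grip in N (left out, the last holds). Time passes only in rows, so rows that do not move let the fingers close, or fill a call up. It gives the time, the measured TCP pose, the force and the opening at its end, in the units of the state.
- env.observe(): the state, without advancing time (a new reading comes with each control period).
- viewer.snapshot(name): name is "scene" or "side" or "wrist"; returns a dict with "frame" (420x560x3 uint8, blue, green, red), "depth" (420x560 float32, mm along the optical axis (not along the pixel's ray), 0 where there is no reading), "mtx" (3x3 intrinsics, pixels), "extrinsics" (4x4, takes a point from camera to world coordinates). Camera axes: x right, y down, z forward; pixel columns grow to the right and rows downward; lengths in mm; the calibration is good to about 2 mm. The wrist camera is an equidistant fisheye: a pixel r from the principal point sees the ray r / f radians off the axis. A picture is of the moment at which its call begins.
- env.finish_job(): hands the job in, once; it reports no verdict.
The state is a dict: "clock": time; "joint_positions": joint angles; "joint_vel": joint speeds; "tau": joint torques, N m; "tcp_pos": TCP position; "tool_rot": TCP orientation; "ft_force": force on the tool from outside, world axes, zero at the start; "ft_torque": the same for the moment, N m; "opening": opening from 0.0 (shut) to 1.0 (fully open).
Only numpy, scipy, OpenCV 4.12 (cv2) and the standard library are available. Lean on these libraries where they do the work, as an engineer would, in place of code of your own. Each camera call takes 0.05 s, during which the arm holds its last target.

TASK

Take the blue plug-in module out of the rack, slide it down into the empty slot of the heating control unit on the conveyor until it is fully home, without dropping it, and let go of it. Then draw the cordless scanner out of its charging cradle and turn it so that its window looks straight down at the bar label on top of the blue module. Finish while still holding the scanner there, still and clear of everything, its window about 10 cm above the label; leave the other modules and the things on the bench where they are.

Things in the scene. Friction and masses are not known exactly. Their poses are not given: they have to be found in the camera images.
- blue_module_mid (a point): Centre (half-way up) of the blue plug-in module to be fitted: an upright flat case, 80 mm long (its x), 14 mm thick (its y), 70 mm high (its z, up), about 0.09 kg. It stands at first in one of the rack's three places, its underside 12 mm above the bench. It may be fitted either way round.
- label (a point): Middle of the white bar label, 40 x 11 mm, on the top edge of the blue module, 35 mm above the module's centre; the axes are the module's.
- empty_slot (a point): Middle of the bottom of the empty slot: the fitted module's underside rests here, its centre 35 mm higher. x along the slot, y across it, z up. Two black upright card guides take only the module's ends: 82.5 x 16.5 mm between their walls, rising 29 mm above this point, then flared lead-ins 10 mm high that catch a module up to about 5 mm off. Between the guides both long sides are open over 62 mm.
- blue_module: The blue module itself, origin at the centre of its underside, axes as at its centre.
- unit: Control unit, fixed: an open white housing (176 x 228 mm, walls up to 36 mm above the slot's bottom) on an aluminium carrier plate 200 x 250 x 10 mm on the conveyor. Origin at the centre of the plate's underside, 30 mm above the bench. A grey module is already fitted 80 mm from the empty slot on its +y side; fitted modules reach 94 mm above the origin.
- conveyor: Roller conveyor with blue rollers, 340 mm (x) by 720 mm (y), 36 mm high, fixed; origin at the centre of its underside.
- rack: Black module rack, base 124 x 176 x 12 mm, fixed; origin at the centre of its underside. Three places in a row along its y axis, 60 mm apart, each with open-topped end guides up to 40 mm above the bench that hold a module upright with 2 mm play. The module lengths lie along its x axis.
- cradle: Black charging cradle, fixed, base 115 x 90 x 14 mm; origin on the bench below the axis of its upright cup, which takes the scanner's handle with 2.5 mm play to a depth of 60 mm; the cup's rim is 74 mm above the bench and 49 x 47 mm outside. Its front is -x. The scanner comes out straight up.
- scanner: Cordless hand scanner, about 0.24 kg: an upright black handle 34 (x) x 32 (y) x 118 mm with a white head on top that leans over to the front (-x). Origin at the centre of the handle's underside, z up along the handle, 14 mm above the bench while in the cradle.
- scanner_head (a point): Centre of the scanner's head, 132 mm above the handle's underside and 12 mm to its front; the axes are the scanner's. The head is a block 80 mm long (along the line of sight), 46 mm wide (y, flat sides, good to grip from above) and 36 mm thick; its highest point is about 40 mm above this centre while it stands in the cradle.
- scanner_window (a point): Centre of the red window on the front end of the head, 41 mm from the head's centre. Its own z axis is the line of sight, out of the window: in the cradle it points to the scanner's front (-x) and 40 degrees below level; its y is the scanner's y (pointing the same way).
- green_module_mid (a point): Centre of the green module in the rack, same size as the blue one; leave alone.
- white_module_mid (a point): Centre of the white module in the rack, same size as the blue one; leave alone.
- grease_pot: Brass grease pot, 78 mm across, 66 mm high, origin under its centre; leave alone.
- tape_roll: Roll of paper tape lying flat, 84 mm across, 30 mm high, origin under its centre; leave alone.
- screwdriver: Screwdriver with a green handle lying on the bench, 200 mm long; leave alone.
- fitting: Brass pipe fitting standing upright, 30 mm across, 52 mm high, origin under its centre; leave alone.
There are look-alikes about, which are no part of the job. What is shaped like the scanner but green is not meant. What is shaped like the rack but orange is not meant.

How it is judged (in metres and radians):
On the way, in this order (a step that is already met when the one before it is completed fails the run):
1. the blue module is fully home in the empty slot and let go of (horizontal distance between blue_module_mid and empty_slot below 0.005 m and z of blue_module_mid in the frame of empty_slot between 0.031 and 0.0385 m and angle between blue_module_mid's own z axis and vertical below 0.06 rad and angle between the x axis of blue_module_mid and the x axis of empty_slot, either way round below 0.08 rad and contact force between the fingers and blue_module below 0.1 N), for 0.3 s.
2. the scanner is drawn out of its cradle and held clear of it (z of scanner in the frame of cradle above 0.08 m and contact force between scanner and cradle below 0.05 N and contact force between the fingers and scanner above 1 N), for 0.2 s.
At the end, for the whole second after the job is handed in: Blue module fully home (3.5 mm in height, 5 mm sideways), upright, not held. The fingers hold the scanner still, touching nothing else, sight line within 22 deg of straight down, label 60 to 150 mm from the window and within 30 mm of the sight line either way (all of step 1 and contact force between the fingers and scanner above 1 N and contact force between scanner and cradle below 0.05 N and contact force between scanner and unit below 0.05 N and contact force between scanner and blue_module below 0.05 N and contact force between scanner and rack below 0.05 N and contact force between scanner and conveyor below 0.05 N and height (world z) of scanner above 0.08 m and angle between scanner_window's own z axis and vertical above 2.76159 rad and z of label in the frame of scanner_window between 0.06 and 0.15 m and x of label in the frame of scanner_window between -0.03 and 0.03 m and y of label in the frame of scanner_window between -0.03 and 0.03 m and linear speed of scanner below 0.03 m/s and angular speed of scanner below 0.2 rad/s); the arm keeps its last pose, push and grip.
It fails at once if the blue module is dropped (falls freely, faster than 0.7 m/s) (linear speed of blue_module above 0.7 m/s and contact force between the fingers and blue_module below 0.1 N).
It fails at once if another module in the rack is moved more than 20 mm (distance of any of green_module_mid, white_module_mid from where it was at the start of the episode above 0.02 m).
It fails at once if the grease pot, tape roll, screwdriver or brass fitting is moved more than 30 mm (distance of any of grease_pot, tape_roll, screwdriver, fitting from where it was at the start of the episode above 0.03 m).
It also fails if it takes over 58 s, if anything falls off the work surface, if the arm or the gripper's body presses on something with over 40 N, if the wrist force passes 120 N, or if a joint passes its speed limit or range.

## Working session

There is one attempt and no reset: what is moved stays moved. The work goes in short steps, Python scripts to look and compute and a shell command to move; the robot and the scene stay as the last step left them, time stands still between calls to the robot, and variables do not carry over. Pictures are saved under pics/ and viewed, and the job is handed in when it is done.

```bash
ls; mkdir -p pics
python3 - <<'E'
from workcell import env, viewer
import cv2,numpy as np
print(env.observe())
for n in ["scene","side","wrist"]:
    s=viewer.snapshot(n); cv2.imwrite(f"pics/{n}0.png",s["frame"]); np.savez(f"{n}0.npz",**s)
    print(n,s["mtx"].round(1).tolist(),s["extrinsics"].round(3).tolist())
E
```

```text
pics
{'clock': 0.0, 'joint_positions': array([-7.60328272e+01,  1.58475432e+01,  8.62942160e+01,  2.27663208e-04,
        7.79618422e+01, -6.93335888e+00]), 'joint_vel': array([-0.00159882,  0.08416244, -0.03573299,  0.01085413,  0.09526151,
        0.06179292]), 'tau': array([-1.03970611e-03, -4.04586232e+01, -2.37230211e+01,  6.98783551e-02,
        3.45966232e-02, -1.32565965e-04]), 'tcp_pos': array([ 204.9831835 , -536.61744508,  204.61251834]), 'tool_rot': array([[ 9.34201509e-01,  3.56745502e-01, -4.32662766e-04],
       [ 3.56745695e-01, -9.34199886e-01,  1.75566130e-03],
       [ 2.22130766e-04, -1.79449202e-03, -9.99998365e-01]]), 'ft_force': array([-0.16935142, -0.24405923,  0.28478567]), 'ft_torque': array([-0.03483968, -0.02608791,  0.00863301]), 'opening': 1.0007760885803454}
scene [[513.5, 0.0, 279.0], [0.0, 513.5, 211.6], [0.0, 0.0, 1.0]] [[-0.584, 0.559, -0.589, 1526.363], [0.811, 0.383, -0.441, 713.528], [-0.021, -0.736, -0.677, 1295.8], [0.0, 0.0, 0.0, 1.0]]
side [[501.3, 0.0, 284.9], [0.0, 501.3, 211.1], [0.0, 0.0, 1.0]] [[0.999, -0.009, 0.048, 415.63], [-0.046, -0.525, 0.85, -1253.235], [0.017, -0.851, -0.525, 867.92], [0.0, 0.0, 0.0, 1.0]]
wrist [[325.2, 0.0, 275.6], [0.0, 325.2, 209.2], [0.0, 0.0, 1.0]] [[0.356, -0.904, -0.237, 274.647], [-0.934, -0.345, -0.088, -510.997], [-0.002, 0.253, -0.968, 383.341], [0.0, 0.0, 0.0, 1.0]]
```

View pics/scene0.png

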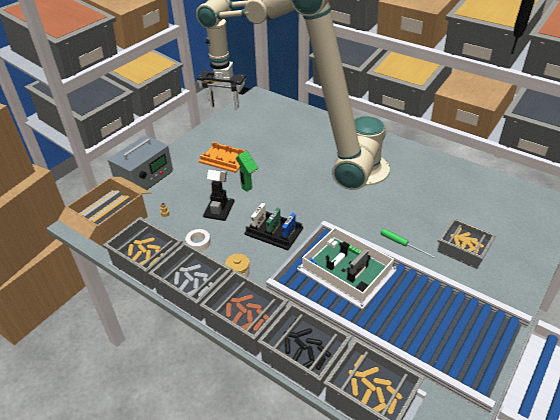

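View pics/side0.png

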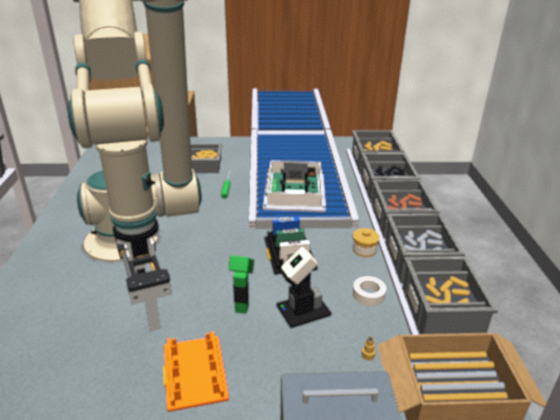

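View pics/wrist0.png

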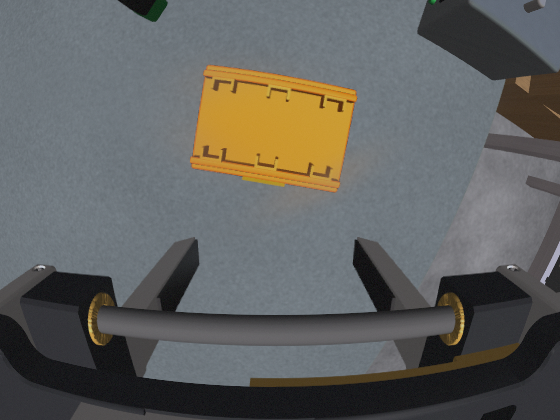

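The scene view shows these candidates:
- **Scanner:** white head on black at scene (215,190), side (300,265). The green one at scene (248,170), side (240,280) is a decoy.
- **Rack:** black at scene (273,230). The orange one at scene (222,157), side (195,370) is a decoy.
- **Modules:** white (258,215), green (272,222) and blue (289,224). I choose blue. Other blue things are the rollers.
- **Unit:** scene (350,262), with a grey module and an empty slot.

Next, close crops.

```bash
cat > h.py <<'E'
import numpy as np,cv2
def load(n): return dict(np.load(n+".npz"))
def px2w(s,u,v,z=None):
    """depth lookup, or cast to plane z"""
    K=s["mtx"];E=s["extrinsics"]
    r=np.array([(u-K[0,2])/K[0,0],(v-K[1,2])/K[1,1],1.])
    if "fish" in s:
        a=np.array([(u-K[0,2]),(v-K[1,2])]);rr=np.hypot(*a);th=rr/K[0,0]
        r=np.array([*(a/rr*np.sin(th)),np.cos(th)])
    d=E[:3,:3]@r;o=E[:3,3]
    if z is None:
        D=s["depth"][int(round(v)),int(round(u))]; return o+d*D/r[2]
    return o+d*(z-o[2])/d[2]
def cloud(s,fish=False):
    K=s["mtx"];E=s["extrinsics"];D=s["depth"]
    v,u=np.mgrid[:D.shape[0],:D.shape[1]].astype(float)
    x=(u-K[0,2])/K[0,0];y=(v-K[1,2])/K[1,1]
    if fish:
        t=np.hypot(x,y)+1e-9; k=np.tan(np.minimum(t,1.5))/t; x=x*k;y=y*k
    P=np.stack([x*D,y*D,D],-1)@E[:3,:3].T+E[:3,3]
    P[D==0]=np.nan
    return P
E
python3 - <<'E'
from h import *
a=load("scene0")["frame"][150:310,185:415]; cv2.imwrite("pics/c1.png",cv2.resize(a,None,fx=3.4,fy=3.4,interpolation=cv2.INTER_CUBIC))
a=load("side0")["frame"][150:330,210:390]; cv2.imwrite("pics/c2.png",cv2.resize(a,None,fx=3.3,fy=3.3,interpolation=cv2.INTER_CUBIC))
E
```

```text
(no output)
```

View pics/c1.png

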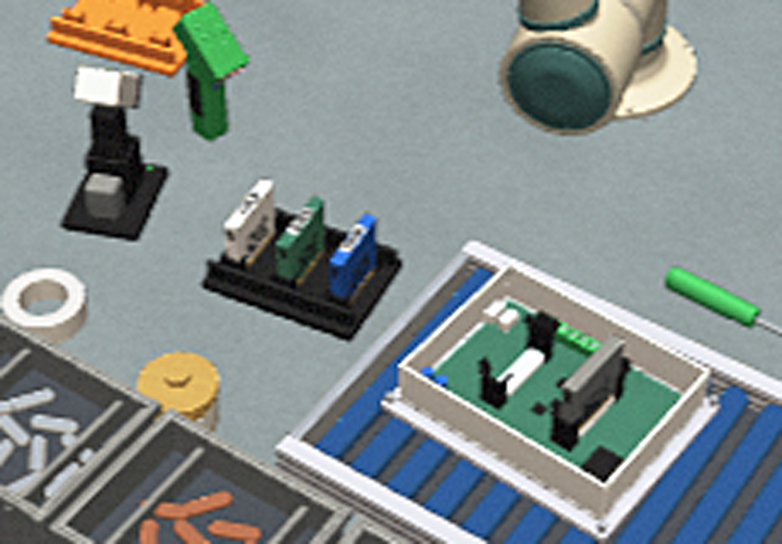

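View pics/c2.png

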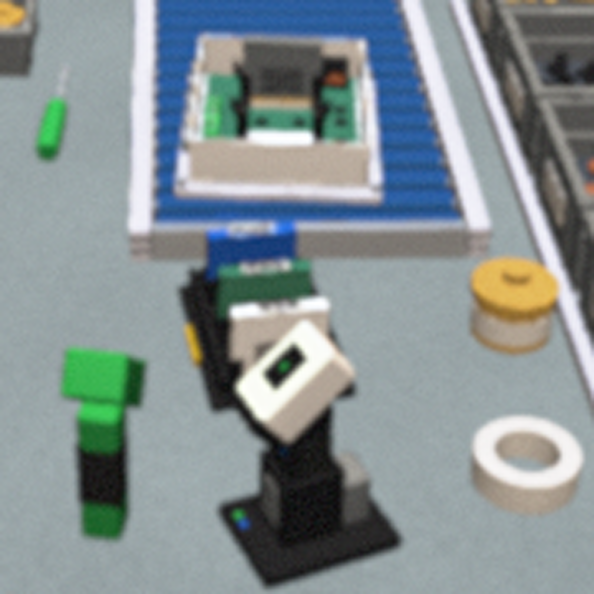

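The scene crop shows the blue module at crop (352,255), the white-headed scanner in its black cradle at (110,140), and the empty slot with a white floor strip at (520,370) beside the grey module. The side crop agrees. Next I measure.

Run:
```python
from h import *
for n in ["scene0","side0"]:
    s=load(n);P=cloud(s);h=cv2.cvtColor(s["frame"],cv2.COLOR_BGR2HSV)
    ok=(P[...,2]>5)&(P[...,0]>200)&(P[...,0]<900)&(P[...,1]>-500)&(P[...,1]<350)
    blue=(h[...,0]>100)&(h[...,0]<125)&(h[...,1]>150)&ok&(P[...,2]>45)
    print(n,"blue",blue.sum(),np.nanmin(P[blue],0).round(),np.nanmax(P[blue],0).round())
    v,u=np.where(blue);print(u.min(),u.max(),v.min(),v.max())
    # module tops z 76..88
    for zlo,zhi,nm in [(76,90,'racktops'),(118,130,'unit tops'),(60,100,'unitwalls'),(150,260,'scanner')]:
        m=ok&(P[...,2]>zlo)&(P[...,2]<zhi)
        c,l,st,ce=cv2.connectedComponentsWithStats(m.astype(np.uint8))
        for i in range(1,c):
            if st[i,4]>25:
                Q=P[l==i];print(nm,st[i].tolist(),np.mean(Q,0).round(1),np.min(Q,0).round(),np.max(Q,0).round(), s["frame"][l==i].mean(0).round())
```

```text
scene0 blue 143 [ 207. -468.   45.] [592. 205. 640.]
212 346 9 263
racktops [339, 183, 17, 7, 41] [223.3  52.2  84.1] [215.  18.  76.] [234.  81.  90.] [84. 96. 95.]
racktops [209, 190, 17, 9, 59] [ 521.8 -318.    80.7] [ 486. -346.   76.] [ 544. -298.   89.] [34. 33. 34.]
racktops [251, 203, 14, 16, 82] [ 509.5 -142.    83.8] [ 465. -156.   76.] [ 551. -130.   90.] [201. 205. 205.]
racktops [266, 208, 14, 18, 85] [502.  -82.1  83.8] [458. -98.  76.] [541. -69.  90.] [119. 134. 102.]
racktops [282, 213, 13, 17, 83] [494.1 -23.1  83.7] [451. -35.  76.] [532. -10.  90.] [183. 132. 101.]
racktops [115, 223, 60, 42, 476] [ 843.7 -358.6   82.5] [ 786. -441.   76.] [ 899. -271.   90.] [ 85. 104. 113.]
racktops [302, 229, 91, 68, 591] [539.9 233.7  83.1] [435. 111.  76.] [631. 350.  90.] [144. 154. 162.]
racktops [340, 243, 9, 9, 35] [488.  193.6  83.7] [478. 180.  76.] [500. 207.  89.] [25. 25. 23.]
racktops [160, 248, 65, 47, 487] [ 840.5 -148.5   82.9] [ 787. -229.   76.] [900. -57.  90.] [103. 105. 104.]
racktops [346, 257, 23, 21, 76] [544.  275.1  83.7] [488. 254.  76.] [583. 285.  90
[... 6270 characters left out ...]
0.] [730. -55.  67.] [ 79. 167. 210.]
unitwalls [280, 241, 29, 12, 243] [ 504.2 -147.9   73.6] [ 467. -159.   60.] [ 544. -130.   83.] [184. 192. 200.]
unitwalls [233, 278, 16, 19, 198] [ 365.4 -327.3   79.8] [ 347. -334.   61.] [ 383. -306.  100.] [38. 54. 34.]
unitwalls [288, 283, 27, 19, 324] [ 510.4 -340.    75.5] [ 480. -358.   60.] [ 541. -309.  100.] [31. 31. 31.]
scanner [181, 161, 20, 38, 487] [217.5   0.5 193.9] [200. -30. 150.] [241.  69. 260.] [120. 140. 146.]
scanner [285, 248, 32, 25, 469] [ 506.9 -335.6  165.5] [ 471. -360.  150.] [ 543. -305.  184.] [182. 193. 194.]
scanner [228, 256, 22, 13, 225] [ 363.6 -326.8  159.5] [ 339. -341.  150.] [ 387. -309.  170.] [ 83. 177.  61.]
```

```bash
python3 -m inch '[[[0.6,-0.6,-0.6,0,0,0],[1,-0.95,-0.9,0,0,0],[1,-0.95,-0.9,0,0,0],[1,-0.95,-0.3,0,0,0],[1,-0.95,0,0,0,0],[1,-0.95,0,0,0,0],[1,-0.95,0,0,0,0],[1,-0.95,0,0,0,0],[1,-0.95,0,0,0,0],[0.7,-0.6,0,0,0,0]]]' 0.35 20
python3 - <<'E'
from workcell import env, viewer
from h import *
s=viewer.snapshot("wrist"); cv2.imwrite("pics/w1.png",s["frame"]); np.savez("w1.npz",**s,fish=1)
E
```

```text
clock: 0.98
tcp_pos: [316.5, -302.9, 260.3]
tool_rot: [[0.934, 0.358, 0.001], [0.358, -0.934, 0.001], [0.001, -0.0, -1.0]]
ft_force: [0.5, -0.1, 0.1]
opening: 0.359
```

View pics/w1.png

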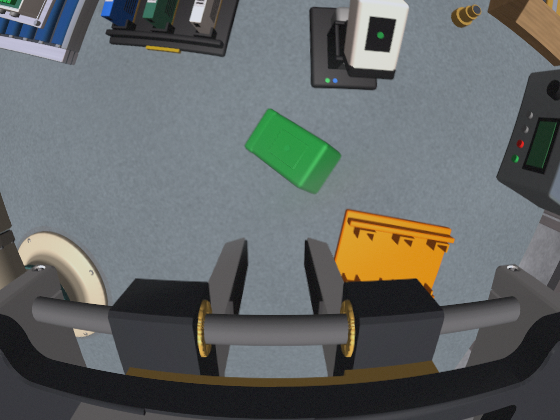

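The wrist picture shows the blue module at (120,12) in the black rack, the white scanner at (375,35) in its cradle, and the green look-alike at (292,150). I carry on to the rack.

```bash
python3 -m inch '[[[0.7,-0.8,0,0,0,0],[1,-1,0,0,0,0],[1,-1,0,0,0,0],[1,-1,0,0,0,0],[1,-1,0,0,0,0],[1,-1,0,0,0,0],[1,-1,0,0,0,0],[1,-1,0,0,0,0],[1,-1,0,0,0,0],[0.6,-0.8,0,0,0,0]]]' 
python3 -m inch '[[[0,-0.2,0,0,0,0.4],[0,0,0,0,0,0.9],[0,0,0,0,0,0.9],[0,0,0,0,0,0.7],[0,0,0,0,0,0],[0,0,0,0,0,0],[0,0,0,0,0,0],[0,0,0,0,0,0],[0,0,0,0,0,0],[0,0,0,0,0,0]]]'
python3 - <<'E'
from workcell import env, viewer
from h import *
s=viewer.snapshot("wrist"); cv2.imwrite("pics/w2.png",s["frame"]); np.savez("w2.npz",**s,fish=1)
E
```

```text
clock: 1.87
tcp_pos: [421.9, -58.4, 260.1]
tool_rot: [[0.934, 0.358, 0.001], [0.358, -0.934, 0.001], [0.001, -0.0, -1.0]]
ft_force: [1.4, 0.2, 0.4]
opening: 0.35
clock: 2.7
tcp_pos: [419.9, -57.0, 259.5]
tool_rot: [[0.991, 0.133, -0.0], [0.133, -0.991, -0.0], [-0.0, 0.0, -1.0]]
ft_force: [0.3, 0.4, 0.7]
opening: 0.35
```

View pics/w2.png

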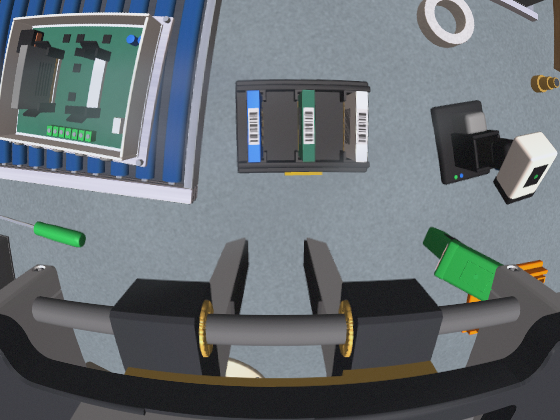

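The picture shows the rack with the blue module's top at (253,125), green at (308,125) and white at (361,125). The unit's empty slot, with its white floor strip, is at (97,77), the grey module at (35,75), and the scanner at (500,160).

Run:
```python
from h import *
s=load("w2");f=s["frame"]
a=f[70:185,225:385]; cv2.imwrite("pics/c3.png",cv2.resize(a,None,fx=5,fy=5,interpolation=cv2.INTER_CUBIC))
a=f[0:180,0:180]; cv2.imwrite("pics/c4.png",cv2.resize(a,None,fx=3.3,fy=3.3,interpolation=cv2.INTER_CUBIC))
P=cloud(s,True)
h=cv2.cvtColor(f,cv2.COLOR_BGR2HSV)
m=(h[...,0]>100)&(h[...,0]<125)&(h[...,1]>140);m[:,:230]=0;m[:,275:]=0
v,u=np.where(m);print(u.min(),u.max(),v.min(),v.max(),len(u))
Q=P[m];print(np.percentile(Q,[5,50,95],axis=0).round(1))
for uv in [(253,100),(253,120),(253,150),(308,125),(361,125),(200,240),(97,77),(97,77),(30,75)]:print(uv,P[uv[1],uv[0]].round(1))
```

```text
247 260 90 162 507
[[453.9 -32.8  69. ]
 [500.2 -23.5  81.2]
 [527.9 -13.4  82.6]]
(253, 100) [519.  -19.   80.9]
(253, 120) [497.1 -21.9  80.7]
(253, 150) [464.3 -26.1  81.7]
(308, 125) [499.7 -81.8  82.4]
(361, 125) [ 509.3 -140.3   82.2]
(200, 240) [3.195e+02 4.100e+01 3.000e-01]
(97, 77) [538.5 191.7  54.1]
(97, 77) [538.5 191.7  54.1]
(30, 75) [538.  265.1 108.7]
```

View pics/c3.png

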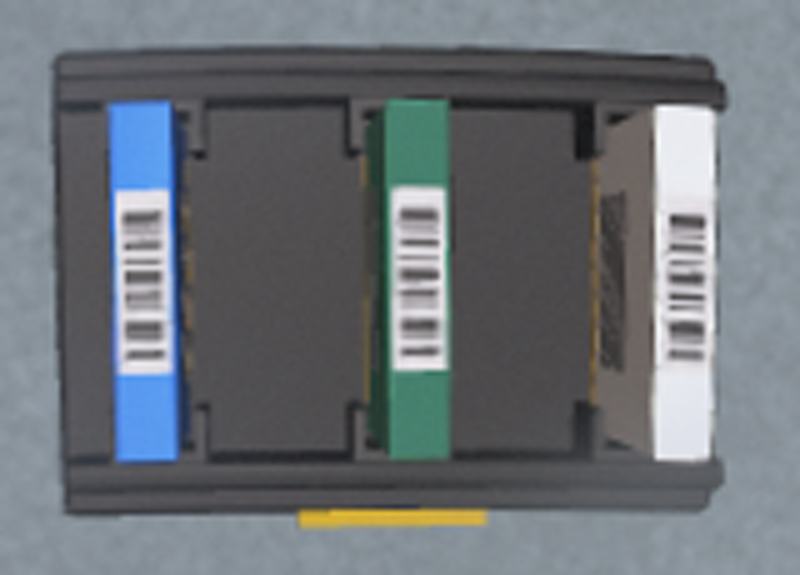

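View pics/c4.png

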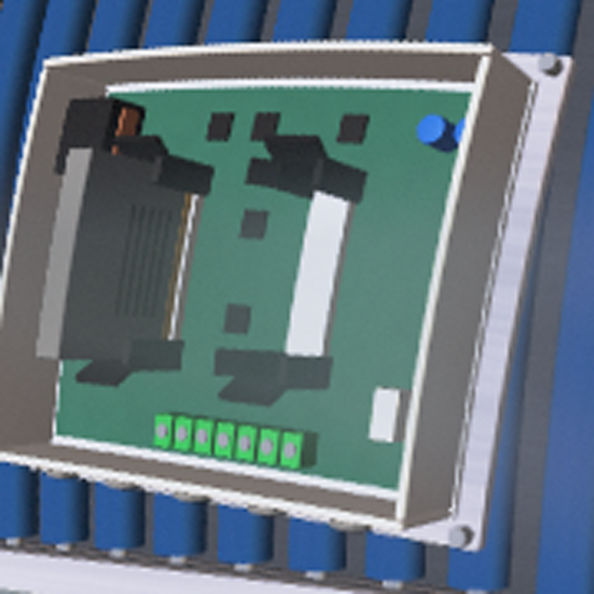

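Run:
```python
from h import *
s=load("w2")
c=[px2w(s,225+(x+.5)/5-.5,70+(y+.5)/5-.5,82) for x,y in [(109,101),(171,101),(180,461),(118,461),(142,282)]]
c=np.array(c)[:,:2];print(c.round(1)); print("mean",c[:4].mean(0),np.linalg.norm(c[0]-c[3]),np.linalg.norm(c[0]-c[1]))
d=(c[0]+c[1]-c[2]-c[3]);print("yaw",np.degrees(np.arctan2(d[1],d[0])))
# two-view height: label centroid seen in scene & w2
sc=load("scene0");h=cv2.cvtColor(sc["frame"],cv2.COLOR_BGR2HSV)
def ray(s,u,v):
    p=px2w(s,u,v,0.);o=s["extrinsics"][:3,3];d=p-o;return o,d/np.linalg.norm(d)
a=sc["frame"][208:250,270:305];cv2.imwrite("pics/c5.png",cv2.resize(a,None,fx=14,fy=14,interpolation=cv2.INTER_CUBIC))
b=load("w1")["frame"][0:60,70:250];cv2.imwrite("pics/c6.png",cv2.resize(b,None,fx=4,fy=4,interpolation=cv2.INTER_CUBIC))
```

```text
[[529.3 -10.5]
 [530.8 -23.9]
 [452.5 -36. ]
 [450.8 -22.4]
 [490.5 -22.8]]
mean [490.83037059 -23.19512568] 79.40690695105808 13.428524845502634
yaw 8.683999374766223
```

View pics/c5.png

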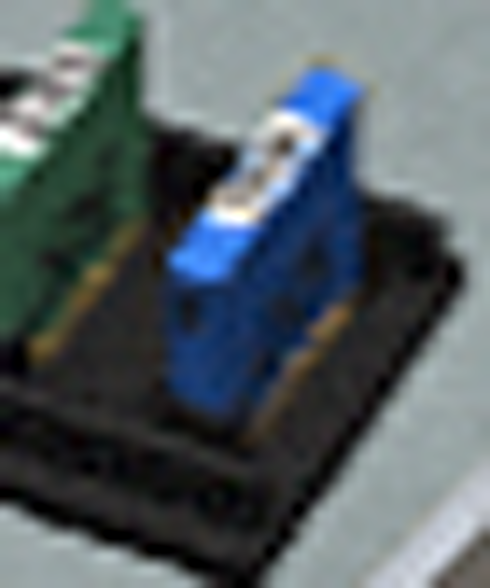

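View pics/c6.png

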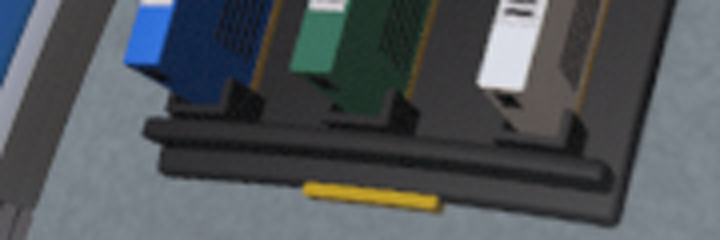

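```bash
python3 -m inch '[[[0.5,-0.15,0.2,0,0,-0.23],[0.85,-0.25,0.5,0,0,0],[0.85,-0.25,0.8,0,0,0],[0.85,-0.25,1,0,0,0],[0.7,-0.25,1,0,0,0],[0,-0.06,1,0,0,0],[0,0,0.9,0,0,0],[0,0,0.6,0,0,0],[0,0,0.3,0,0,0],[0,0,0,0,0,0]]]'
python3 - <<'E'
from workcell import env, viewer
from h import *
print(env.observe()["tcp_pos"],env.observe()["tool_rot"][:,0])
s=viewer.snapshot("wrist"); cv2.imwrite("pics/w3.png",s["frame"]); np.savez("w3.npz",**s,fish=1)
sc=load("scene0")
def ray(s,u,v):
    p=px2w(s,u,v,0.);o=s["extrinsics"][:3,3];d=p-o;return o,d/np.linalg.norm(d)
o1,d1=ray(load("w2"),225+(142.5)/5-.5,70+(282.5)/5-.5);o2,d2=ray(sc,270+267/14-.5,208+168/14-.5)
A=np.stack([d1,-d2],1);t=np.linalg.lstsq(A,o2-o1,rcond=None)[0];print("tri",o1+t[0]*d1,o2+t[1]*d2)
E
```

```text
clock: 3.58
tcp_pos: [489.9, -21.4, 131.8]
tool_rot: [[0.988, 0.151, -0.003], [0.151, -0.988, 0.001], [-0.003, -0.001, -1.0]]
ft_force: [-0.3, 0.5, 0.7]
opening: 0.349
[489.93327363 -21.42304477 131.77670932] [ 0.98848204  0.15130818 -0.00301422]
tri [490.59928687 -23.25095241  88.72742335] [490.14600571 -22.68407811  88.7708008 ]
```

View pics/w3.png

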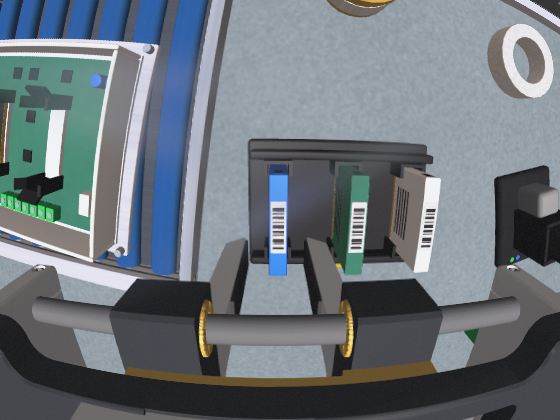

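Run:
```python
from h import *
w2=load("w2");w3=load("w3")
f=w3["frame"]
def ray(s,u,v):
    p=px2w(s,u,v,0.);o=s["extrinsics"][:3,3];d=p-o;return o,d/np.linalg.norm(d)
def lab(f,x0,x1,y0,y1):
    h=cv2.cvtColor(f[y0:y1,x0:x1],cv2.COLOR_BGR2HSV);g=((h[...,0]>95)&(h[...,0]<130)&(h[...,1]>150)).astype(np.uint8)
    # label= low saturation inside the hull of blue
    pts=cv2.findNonZero(g);hull=cv2.convexHull(pts);k=np.zeros_like(g);cv2.fillConvexPoly(k,hull,1)
    m=(k==1)&(h[...,1]<100)&(h[...,2]>40);v,u=np.where(m);r=cv2.minAreaRect(np.stack([u,v],1).astype(np.float32));return np.array([u.mean()+x0,v.mean()+y0]),r,len(u)
a=lab(w2["frame"],240,266,85,168);b=lab(f,262,295,160,285);print(a,b)
o1,d1=ray(w2,*a[0]);o2,d2=ray(w3,*b[0])
t=np.linalg.lstsq(np.stack([d1,-d2],1),o2-o1,rcond=None)[0];print(o1+t[0]*d1,o2+t[1]*d2)
print(px2w(w3,*b[0],82))
```

```text
(array([253.15789474, 126.29665072]), ((13.5, 41.0), (36.0, 11.0), 90.0), 418) (array([277.723042  , 225.49943246]), ((16.067710876464844, 55.59368896484375), (95.00524139404297, 16.921178817749023), 89.36341094970703), 881)
[490.18091547 -22.58326179  76.02648252] [490.35036003 -23.0090245   75.99551009]
[492.2400255  -22.69377871  82.        ]
```

The two height triangulations bracket 82 mm (76 and 89, from coarse pixels), and the depth image says 81–82 mm. I accept 82 and go down to grip.

```bash
python3 -m inch '[[[0.05,0.08,0.4,0,0,0],[0,0,0.7,0,0,0],[0,0,0.8,0,0,0],[0,0,0.8,0,0,0],[0,0,0.7,0,0,0],[0,0,0.4,0,0,0],[0,0,0.2,0,0,0],[0,0,0.1,0,0,0],[0,0,0,0,0,0],[0,0,0,0,0,0]]]' 
python3 -m inch '[[[0,0,0,0,0,0],[0,0,0,0,0,0],[0,0,0,0,0,0],[0,0,0,0,0,0],[0,0,0,0,0,0],[0,0,0,0,0,0],[0,0,0,0,0,0],[0,0,0,0,0,0],[0,0,0,0,0,0],[0,0,0,0,0,0]]]' 0 20
```

```text
clock: 4.47
tcp_pos: [492.5, -23.5, 52.1]
tool_rot: [[0.989, 0.151, 0.002], [0.151, -0.989, -0.0], [0.002, 0.001, -1.0]]
ft_force: [0.0, -1.0, -0.3]
opening: 0.352
clock: 5.3
tcp_pos: [492.0, -23.4, 51.8]
tool_rot: [[0.989, 0.151, 0.001], [0.151, -0.989, -0.0], [0.001, 0.0, -1.0]]
ft_force: [-0.4, 0.2, 4.7]
opening: 0.148
```

```bash
python3 -m inch '[[[0,0,-0.2,0,0,0],[0,0,-0.5,0,0,0],[0,0,-0.8,0,0,0],[0,0,-1,0,0,0],[0,0,-1,0,0,0],[0,0,-1,0,0,0],[0,0,-1,0,0,0],[0,0,-1,0,0,0],[0,-0.5,-0.7,0,0,0],[0,-0.7,-0.3,0,0,0]]]'
python3 -m inch '[[[-0.3,-1,0,0,0,0],[-0.3,-1,0,0,0,0],[-0.3,-1,0,0,0,0],[-0.3,-1,0,0,0,0],[-0.3,-1,0,0,0,0],[-0.3,-1,0,0,0,0],[-0.3,-0.8,0,0,0,0],[0,-0.5,0,0,0,0],[0,0,0,0,0,0],[0,0,0,0,0,0]]]'
python3 - <<'E'
from workcell import env, viewer
from h import *
print(env.observe()["tcp_pos"],env.observe()["tool_rot"][:,0])
s=viewer.snapshot("wrist"); cv2.imwrite("pics/w4.png",s["frame"]); np.savez("w4.npz",**s,fish=1)
E
```

```text
clock: 6.13
tcp_pos: [489.2, -0.3, 203.2]
tool_rot: [[0.989, 0.149, 0.003], [0.149, -0.989, -0.001], [0.003, 0.002, -1.0]]
ft_force: [0.8, 0.6, -1.6]
opening: 0.149
clock: 6.97
tcp_pos: [424.8, 138.3, 201.2]
tool_rot: [[0.988, 0.152, 0.0], [0.152, -0.988, -0.001], [-0.0, 0.001, -1.0]]
ft_force: [0.3, -0.8, -2.0]
opening: 0.149
[424.84966634 138.28704582 201.22437155] [ 9.88400715e-01  1.51868429e-01 -8.25589768e-05]
```

View pics/w4.png

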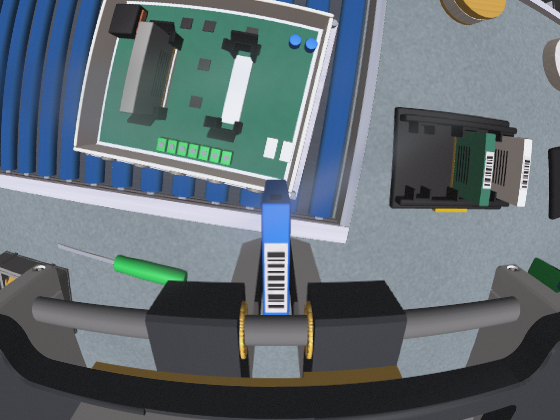

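The blue module hangs straight in the fingers at (276,240). The slot's white strip is at (237,90), between its two guides.

Run:
```python
from h import *
f=load("w4")["frame"]
a=f[15:155,100:280]; cv2.imwrite("pics/c7.png",cv2.resize(a,None,fx=4.2,fy=4.2,interpolation=cv2.INTER_CUBIC))
```

```text
(no output)
```

View pics/c7.png

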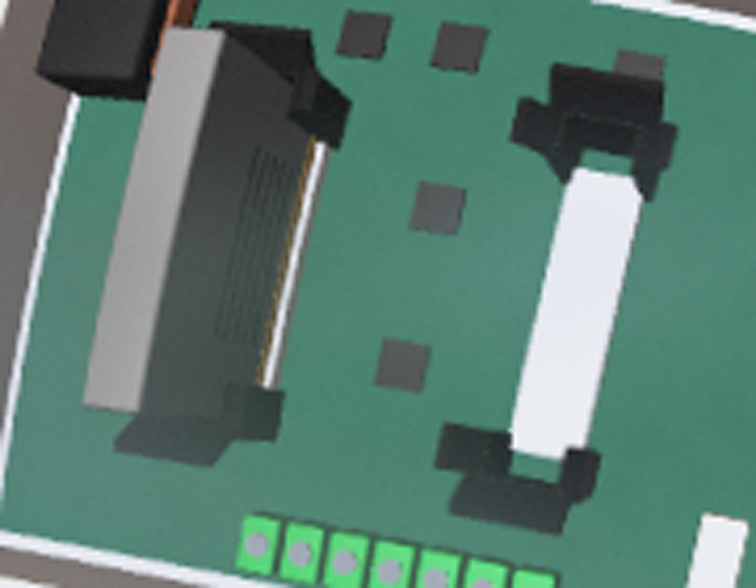

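Run:
```python
from h import *
s=load("w4");P=cloud(s,True)
def c(x,y): return 100+(x+.5)/4.2-.5,15+(y+.5)/4.2-.5
m=[(572,168),(642,180),(583,458),(510,450)]
Q=np.array([P[int(round(c(x,y)[1])),int(round(c(x,y)[0]))] for x,y in [(600,220),(580,300),(560,380),(550,420)]]);print("strip depth",Q.round(1))
for z in (52,54,56):
    w=np.array([px2w(s,*c(*p),z) for p in m])[:,:2];d=w[0]+w[1]-w[2]-w[3]
    print(z,w.mean(0).round(1),np.degrees(np.arctan2(d[1],d[0])).round(2),np.linalg.norm(d)/2,np.linalg.norm(w[0]-w[1]))
g=[(168,28),(225,32),(140,412),(83,404)]
print("grey depth",np.array([P[int(round(c(x,y)[1])),int(round(c(x,y)[0]))] for x,y in [(180,60),(160,150),(140,250),(120,350)]]).round(1))
w=np.array([px2w(s,*c(*p),124) for p in g])[:,:2];d=w[0]+w[1]-w[2]-w[3]
gc=w.mean(0);yaw=np.arctan2(d[1],d[0]);print(gc,np.degrees(yaw),np.linalg.norm(d)/2); print("slot from grey",gc+80*np.array([np.sin(yaw),-np.cos(yaw)]))
# module in hand
for u,v in [(276,200),(276,215),(276,235)]:print(P[v,u])
```

```text
strip depth [[553.3 191.7  52.1]
 [533.2 192.5  53.2]
 [513.5 194.7  52.8]
 [503.2 195.1  53.8]]
52 [530.1 193.4] -3.39 69.79485129183635 17.11618508857564
54 [529.9 193.2] -3.39 69.36906404056653 17.011766879120366
56 [529.8 192.9] -3.39 68.94327678929679 16.907348669665126
grey depth [[568.1 272.  124.2]
 [549.7 272.8 122.8]
 [528.7 273.7 123.1]
 [508.1 275.4 122.8]]
[535.5414532  272.27104931] -4.173063930467997 78.55336767694595
slot from grey [529.71990692 192.48314547]
[463.24156765 143.78034479 226.10947833]
[457.25030581 142.8657046  231.44137434]
[447.15198188 141.31537734 230.90955216]
```

Run:
```python
from h import *
s=load("w4");f=s["frame"]
a=f[170:320,225:325]; cv2.imwrite("pics/c8.png",cv2.resize(a,None,fx=4,fy=4,interpolation=cv2.INTER_CUBIC))
P=cloud(s,True)
for v in range(180,300,8): print(v,P[v,270].round(0),P[v,276].round(0),f[v,276])
```

```text
180 [462. 148. 164.] [463. 144. 164.] [103  71  54]
188 [462. 147. 193.] [463. 144. 192.] [109  74  59]
196 [463. 147. 217.] [463. 144. 217.] [92 74 65]
204 [462. 146. 230.] [462. 144. 230.] [217 128  87]
212 [458. 146. 231.] [459. 143. 231.] [235 148  97]
220 [454. 145. 231.] [455. 142. 231.] [237 149  94]
228 [450. 145. 230.] [451. 142. 230.] [238 147  85]
236 [446. 144. 231.] [447. 141. 231.] [239 145  77]
244 [442. 143. 231.] [443. 141. 232.] [231 227 229]
252 [438. 143. 230.] [438. 140. 230.] [117 114 117]
260 [434. 142. 231.] [434. 139. 231.] [60 59 59]
268 [429. 142. 229.] [430. 139. 231.] [226 222 224]
276 [425. 141. 232.] [425. 138. 231.] [58 57 58]
284 [421. 140. 232.] [421. 137. 231.] [57 57 57]
292 [416. 140. 231.] [415. 136. 230.] [234 230 233]
```

View pics/c8.png

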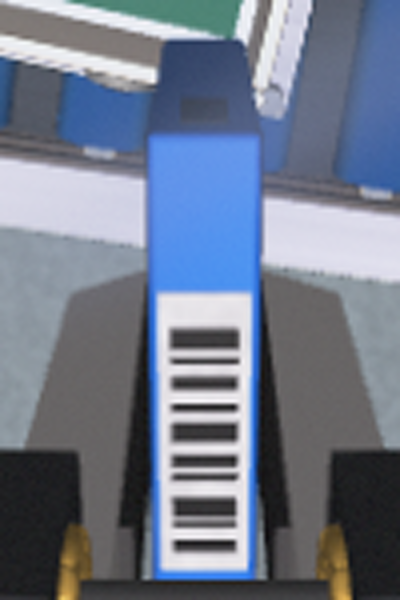

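```bash
python3 -m inch '[[[0.4,-0.15,0,0,0,0],[0.8,-0.25,0,0,0,0],[0.9,-0.3,0,0,0,0],[0.9,-0.3,0,0,0,0],[0.9,-0.3,0,0,0,0],[0.9,-0.3,0,0,0,0],[0.6,-0.2,0,0,0,0],[0.3,-0.09,0,0,0,0.9],[0,0,0,0,0,0.9],[0,0,0,0,0,0.9]]]'
python3 -m inch '[[[0,0,0.4,0,0,0],[0,0,0.6,0,0,0],[0,0,0.6,0,0,0],[0,0,0.5,0,0,0],[0,0,0.3,0,0,0],[0,0,0,0,0,0],[0,0,0,0,0,0],[0,0,0,0,0,0],[0,0,0,0,0,0],[0,0,0,0,0,0]]]'
python3 - <<'E'
from workcell import env, viewer
from h import *
o=env.observe();print(o["tcp_pos"],np.degrees(np.arctan2(o["tool_rot"][1,0],o["tool_rot"][0,0])))
for n in ["wrist","side"]:
    s=viewer.snapshot(n); np.savez(n[0]+"5.npz",**s,**({"fish":1} if n=="wrist" else {}))
    cv2.imwrite(f"pics/{n}5.png",s["frame"])
E
```

```text
clock: 7.85
tcp_pos: [533.4, 192.4, 200.7]
tool_rot: [[0.998, -0.07, -0.0], [-0.07, -0.998, -0.0], [-0.0, 0.0, -1.0]]
ft_force: [-0.7, -0.4, -1.9]
opening: 0.15
clock: 8.68
tcp_pos: [532.1, 193.0, 154.2]
tool_rot: [[0.998, -0.065, 0.001], [-0.065, -0.998, 0.0], [0.001, -0.0, -1.0]]
ft_force: [-0.4, 0.5, -1.4]
opening: 0.147
[532.09542816 193.04550233 154.15101161] -3.7015412545107127
```

View pics/wrist5.png

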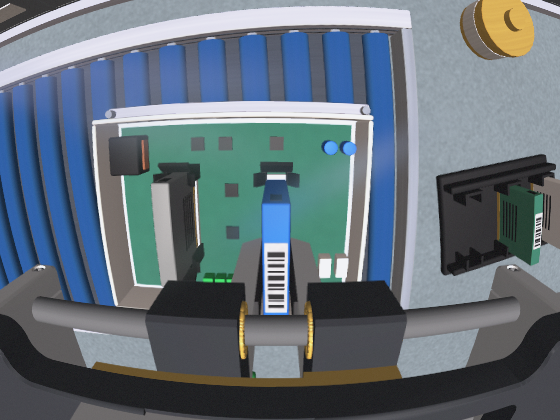

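View pics/side5.png

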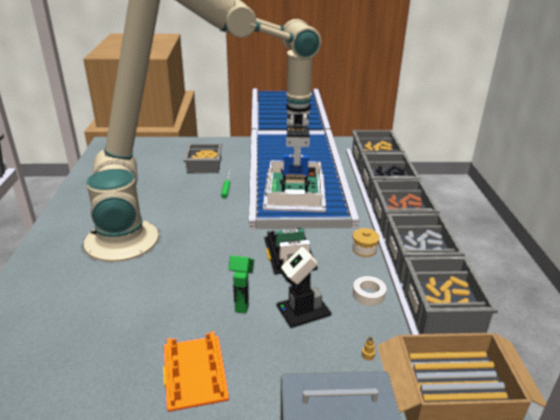

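The wrist view shows the module at u≈276, in line with the far guide at (277,172). I slide it down.

```bash
python3 -m inch '[[[0,0,0.2,0,0,0],[0,0,0.3,0,0,0],[0,0,0.3,0,0,0],[0,0,0.3,0,0,0],[0,0,0.3,0,0,0],[0,0,0.3,0,0,0],[0,0,0.2,0,0,0],[0,0,0.1,0,0,0],[0,0,0,0,0,0],[0,0,0,0,0,0]]]'
python3 -m inch '[[[0,0,0.15,0,0,0],[0,0,0.15,0,0,0],[0,0,0.15,0,0,0],[0,0,0.15,0,0,0],[0,0,0.15,0,0,0],[0,0,0.1,0,0,0],[0,0,0,0,0,0],[0,0,0,0,0,0],[0,0,0,0,0,0],[0,0,0,0,0,0]]]'
```

```text
clock: 9.62
tcp_pos: [531.7, 192.9, 113.4]
tool_rot: [[0.998, -0.065, 0.0], [-0.065, -0.998, -0.0], [0.0, 0.0, -1.0]]
ft_force: [-0.5, 0.2, -1.4]
opening: 0.145
clock: 10.45
tcp_pos: [531.8, 192.9, 96.6]
tool_rot: [[0.998, -0.065, 0.0], [-0.065, -0.998, -0.0], [0.0, -0.0, -1.0]]
ft_force: [-0.1, 0.9, -2.1]
opening: 0.146
```

Free so far. The last few millimetres go gently, until it makes contact.

```bash
python3 -m inch '[[[0,0,0.05,0,0,0],[0,0,0.05,0,0,0],[0,0,0.05,0,0,0],[0,0,0.05,0,0,0],[0,0,0.05,0,0,0],[0,0,0,0,0,0],[0,0,0,0,0,0],[0,0,0,0,0,0],[0,0,0,0,0,0],[0,0,0,0,0,0]]]'
```

```text
clock: 11.28
tcp_pos: [531.7, 192.9, 93.8]
tool_rot: [[0.998, -0.065, 0.001], [-0.065, -0.998, 0.0], [0.001, -0.0, -1.0]]
ft_force: [-3.5, -0.6, 11.5]
opening: 0.147
```

Contact is firm at the expected height (TCP 93.8, about 13 N change). I let go, rise straight up and look.

```bash
python3 -m inch '[[[0,0,0,0,0,0],[0,0,0,0,0,0],[0,0,0,0,0,0],[0,0,0,0,0,0],[0,0,0,0,0,0],[0,0,0,0,0,0],[0,0,0,0,0,0],[0,0,0,0,0,0],[0,0,-0.3,0,0,0],[0,0,-0.5,0,0,0]]]' 0.4
python3 -m inch '[[[0,0,-1,0,0,0],[0,0,-1,0,0,0],[0,0,-1,0,0,0],[0,0,-1,0,0,0],[0,0,-1,0,0,0],[0,0,-1,0,0,0],[-0.3,0.3,-1,0,0,0],[-0.7,0.7,-1,0,0,0],[-1,1,-0.5,0,0,0],[-1,1,-0.2,0,0,0]]]'
python3 - <<'E'
from workcell import env, viewer
from h import *
for n in ["wrist","scene"]:
    s=viewer.snapshot(n); np.savez(n[0]+"6.npz",**s,**({"fish":1} if n=="wrist" else {}))
    cv2.imwrite(f"pics/{n}6.png",s["frame"])
E
```

```text
clock: 12.12
tcp_pos: [530.8, 192.7, 107.0]
tool_rot: [[0.998, -0.065, -0.002], [-0.065, -0.998, -0.001], [-0.002, 0.001, -1.0]]
ft_force: [0.3, 0.0, 0.5]
opening: 0.4
clock: 12.95
tcp_pos: [468.5, 136.8, 284.5]
tool_rot: [[0.998, -0.064, 0.005], [-0.064, -0.998, 0.001], [0.005, -0.001, -1.0]]
ft_force: [0.3, -0.0, 0.4]
opening: 0.399
```

View pics/wrist6.png

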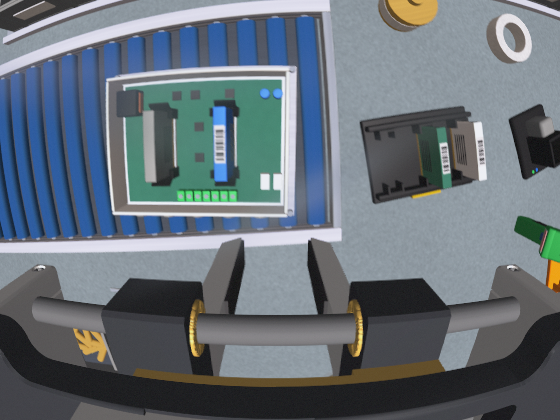

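The blue module stands upright in its guides at (221,145), beside the grey one. I check its height, then work out the scanner's pose from the earlier views.

Run:
```python
from h import *
s=load("w6");P=cloud(s,True);f=s["frame"]
h=cv2.cvtColor(f,cv2.COLOR_BGR2HSV)
m=(h[...,0]>100)&(h[...,0]<125)&(h[...,1]>120)&(P[...,2]>112)&(P[...,2]<135);m[:,:205]=0;m[:,240:]=0
v,u=np.where(m);print(u.min(),u.max(),v.min(),v.max());Q=P[m];print(np.median(Q,0),Q.min(0),Q.max(0))
print("label",P[135:152,216:224].reshape(-1,3).mean(0),"grey",P[130:165,149:156].reshape(-1,3).mean(0))
r=cv2.minAreaRect(np.stack([u,v],1).astype(np.float32));b=cv2.boxPoints(r);w=np.array([px2w(s,*q,124) for q in b]);print(r,w.mean(0),w.round(0).tolist())
for n in ["w1","w2"]:
    f=load(n)["frame"]
    y0,y1,x0,x1=(0,95,300,420) if n=="w1" else (90,215,425,560)
    cv2.imwrite(f"pics/sc_{n}.png",cv2.resize(f[y0:y1,x0:x1],None,fx=5 if n=="w1" else 4.5,fy=5 if n=="w1" else 4.5,interpolation=cv2.INTER_CUBIC))
```

```text
212 227 105 180
[543.36363018 191.32357886 123.07197457] [490.20420096 183.85536583 112.13569208] [570.03659197 202.35381664 125.66053425]
label [530.27506334 192.16609539 123.71495944] grey [533.56068479 268.7534712  122.67356752]
((219.8521728515625, 142.57278442382812), (75.02354431152344, 14.769657135009766), 88.99491119384766) [530.53625809 191.99726902 124.        ] [[571.0, 197.0, 124.0], [570.0, 182.0, 124.0], [490.0, 187.0, 124.0], [491.0, 203.0, 124.0]]
```

View pics/sc_w1.png

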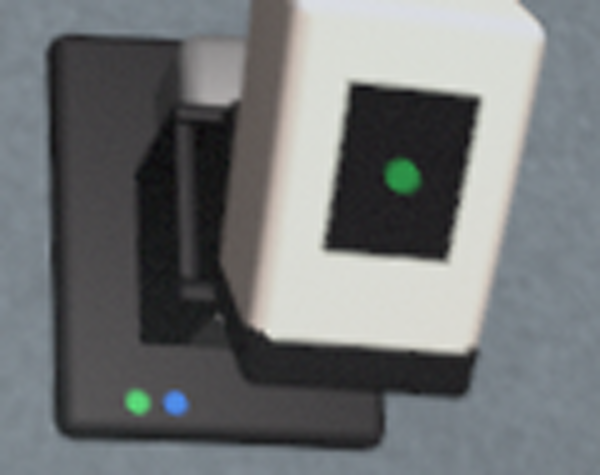

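View pics/sc_w2.png

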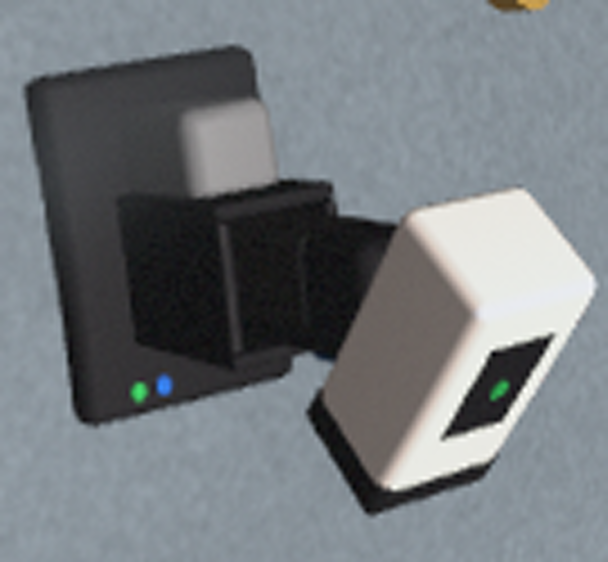

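The module is home: its top is at 123.7 mm against grey's 122.7, centre (530.4,192.1), about 1 mm from the slot. The scanner's front, the black window end, lies on the LED side of the cradle, so its +x points at roughly yaw 20°. I move over to look at it.

```bash
python3 -m inch '[[[0,0.5,0,0,0,0],[0,1,0,0,0,0],[0,1,0,0,0,0],[0,1,0,0,0,0],[0,1,0,0,0,0],[0,1,0,0,0,0],[0,1,0,0,0,0],[0,1,0,0,0,0],[0,1,0,0,0,0],[0,1,0,0,0,0]]]' 0.8 50
python3 -m inch '[[[0,1,0,0,0,0],[0,1,0,0,0,0],[0,1,0,0,0,0],[0,1,0,0,0,0],[0,1,0,0,0,0],[0,1,0,0,0,0],[0,1,0,0,0,0],[0,1,0,0,0,0],[0,1,0,0,0,0],[0,1,0,0,0,0]]]'
python3 -m inch '[[[0,1,0,0,0,0],[0,1,0,0,0,0],[0,1,0,0,0,0],[0,1,0,0,0,0],[0,0.6,0,0,0,-0.6],[0,0,0,0,0,-1],[0,0,0,0,0,-1],[0,0,0,0,0,-1],[0,0,0,0,0,-1],[0,0,0,0,0,-0.6]]]'
python3 - <<'E'
from workcell import env, viewer
from h import *
s=viewer.snapshot("wrist"); np.savez("w7.npz",**s,fish=1); cv2.imwrite("pics/w7.png",s["frame"])
o=env.observe();print(o["tcp_pos"],o["joint_positions"].round(1),o["tool_rot"][:,0])
E
```

```text
clock: 13.88
tcp_pos: [456.2, -53.9, 281.3]
tool_rot: [[0.998, -0.064, 0.0], [-0.064, -0.998, -0.0], [0.0, 0.0, -1.0]]
ft_force: [-0.4, 0.0, -0.0]
opening: 0.799
clock: 14.72
tcp_pos: [443.1, -253.8, 281.1]
tool_rot: [[0.998, -0.064, -0.0], [-0.064, -0.998, 0.0], [-0.0, -0.0, -1.0]]
ft_force: [-0.0, 0.7, -0.4]
opening: 0.8
clock: 15.55
tcp_pos: [437.2, -344.9, 280.9]
tool_rot: [[0.938, 0.347, -0.0], [0.347, -0.938, 0.0], [-0.0, -0.0, -1.0]]
ft_force: [-0.1, 0.2, -0.6]
opening: 0.8
[ 437.14556398 -344.78514719  280.9642604 ] [-45.4  12.4  80.4  -0.   87.3  24.2] [ 9.37497831e-01  3.47991043e-01 -2.26554417e-04]
```

View pics/w7.png

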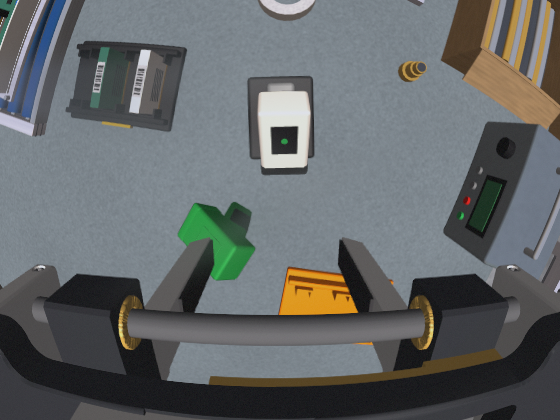

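Run:
```python
from h import *
s=load("w7");P=cloud(s,True);f=s["frame"]
cv2.imwrite("pics/c9.png",cv2.resize(f[70:180,235:330],None,fx=5,fy=5,interpolation=cv2.INTER_CUBIC))
for uv in [(270,105),(296,105),(265,135),(304,135),(284,98),(284,120),(284,150),(270,162),(284,163),(300,163),(270,171),(298,171),(253,110),(253,150),(311,150),(311,82),(258,155)]: print(uv,P[uv[1],uv[0]].round(1))
```

```text
(270, 105) [ 522.4 -308.5  178. ]
(296, 105) [ 530.3 -329.3  176.4]
(265, 135) [ 496.1 -313.2  167.9]
(304, 135) [ 508.3 -345.8  167.4]
(284, 98) [ 533.  -317.5  169. ]
(284, 120) [ 514.3 -324.2  178.4]
(284, 150) [ 488.6 -334.3  156.7]
(270, 162) [ 472.4 -326.2  146.4]
(284, 163) [ 476.  -339.4  144.2]
(300, 163) [ 481.5 -354.   144.1]
(270, 171) [ 463.1 -329.5  138.7]
(298, 171) [ 472.7 -355.7  137.5]
(253, 110) [ 517.  -282.7   14.7]
(253, 150) [ 465.3 -301.4   13.4]
(311, 150) [ 493.1 -376.    13.1]
(311, 82) [ 581.3 -342.8   12. ]
(258, 155) [ 461.1 -310.2   12.9]
```

View pics/c9.png

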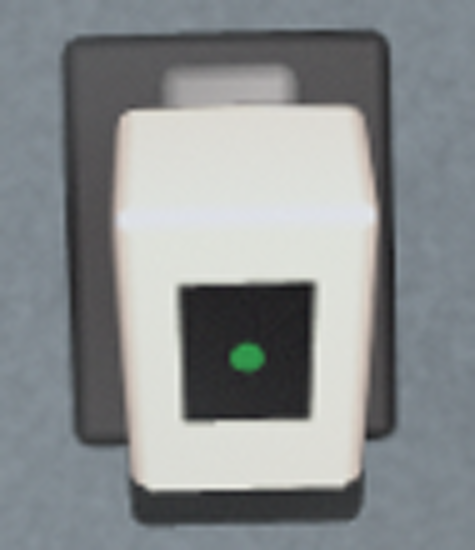

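Run:
```python
from h import *
s=load("w7");P=cloud(s,True);w2=load("w2")
def c(x,y): return 235+(x+.5)/5-.5,70+(y+.5)/5-.5
def c2(x,y): return 425+(x+.5)/4.5-.5,90+(y+.5)/4.5-.5
def ray(s,u,v):
    p=px2w(s,u,v,0.);o=s["extrinsics"][:3,3];d=p-o;return o,d/np.linalg.norm(d)
for a,b in [((118,214),(474,314)),((377,214),(596,287))]:
    o1,d1=ray(s,*c(*a));o2,d2=ray(w2,*c2(*b));t=np.linalg.lstsq(np.stack([d1,-d2],1),o2-o1,rcond=None)[0];print("ridge tri",(o1+t[0]*d1).round(1),(o2+t[1]*d2).round(1))
print("depth col",[P[v,284,2].round(0) for v in range(104,126,2)])
r=np.array([px2w(s,*c(*q),185.5) for q in [(118,214),(377,214)]]);d=r[0]-r[1];yr=np.degrees(np.arctan2(-d[0],d[1]));print("ridge",r.round(1),np.linalg.norm(d),yr)
b=np.array([px2w(s,*c(*q),14) for q in [(66,38),(387,33),(395,438),(77,442)]]);print(b.round(1))
dx=b[0]+b[1]-b[2]-b[3];yb=np.degrees(np.arctan2(dx[1],dx[0]));dy=b[0]+b[3]-b[1]-b[2];print("base",b.mean(0),np.linalg.norm(dx)/2,np.linalg.norm(dy)/2,yb,np.degrees(np.arctan2(-dy[0],dy[1])))
# display dot, front edge
e=np.array([px2w(s,*c(*q),146-11.9) for q in [(135,488),(360,488)]]);print("front",e)
y=np.radians(21);ux=np.array([np.cos(y),np.sin(y)])
print("head centre from ridge",r.mean(0)[:2]-19*ux)
```

```text
ridge tri [ 512.9 -301.3  180.2] [ 511.5 -301.4  180.2]
ridge tri [ 528.2 -342.4  181.9] [ 526.9 -342.5  181.8]
depth col [np.float64(176.0), np.float64(178.0), np.float64(180.0), np.float64(181.0), np.float64(183.0), np.float64(182.0), np.float64(182.0), np.float64(181.0), np.float64(178.0), np.float64(179.0), np.float64(177.0)]
ridge [[ 512.7 -301.7  185.5]
 [ 527.9 -342.1  185.5]] 43.163128365341706 20.596394144923323
[[ 557.4 -260.3   14. ]
 [ 589.2 -341.1   14. ]
 [ 485.1 -382.9   14. ]
 [ 453.6 -301.3   14. ]]
base [ 521.32331586 -321.38154098   14.        ] 111.89292360347548 87.16546517109657 21.694873963917754 21.289316164831185
front [[ 463.17387635 -320.35802869  134.1       ]
 [ 479.01971206 -362.87086197  134.1       ]]
head centre from ridge [ 502.59737838 -328.69886189]
```

The head centre comes out at (502.6,-328.7,146) with yaw 21°. The ridge, base and front edge agree laterally within 1 mm. I move above it.

```bash
python3 -m inch '[[[0.4,0.05,0,0,0,-0.2],[0.8,0.1,0.2,0,0,0],[0.9,0.1,0.5,0,0,0],[0.8,0.1,0.8,0,0,0],[0.5,0.04,0.9,0,0,0],[0,0,0.7,0,0,0],[0,0,0.3,0,0,0],[0,0,0.1,0,0,0],[0,0,0,0,0,0],[0,0,0,0,0,0]]]'
python3 - <<'E'
from workcell import env, viewer
from h import *
s=viewer.snapshot("wrist"); np.savez("w8.npz",**s,fish=1); cv2.imwrite("pics/w8.png",s["frame"])
E
```

```text
clock: 16.43
tcp_pos: [503.6, -327.4, 212.2]
tool_rot: [[0.933, 0.359, 0.001], [0.359, -0.933, -0.001], [0.001, 0.001, -1.0]]
ft_force: [-0.7, -0.1, 0.6]
opening: 0.803
```

View pics/w8.png

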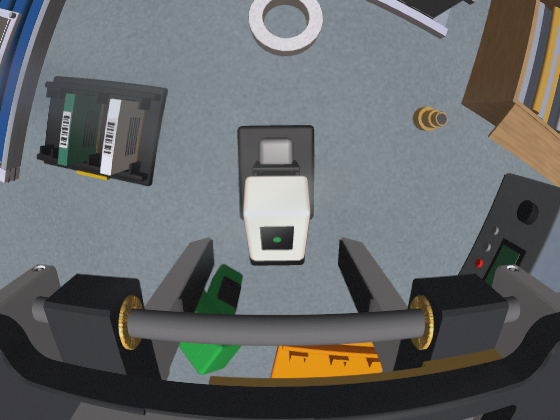

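The head is centred between the fingers at u≈276, and the green decoy is well clear behind. I go down and grip.

```bash
python3 -m inch '[[[0,0.03,0.3,0,0,0],[0,0,0.7,0,0,0],[0,0,0.8,0,0,0],[0,0,0.8,0,0,0],[0,0,0.8,0,0,0],[0,0,0.5,0,0,0],[0,0,0.3,0,0,0],[0,0,0.1,0,0,0],[0,0,0,0,0,0],[0,0,0,0,0,0]]]'
python3 -m inch '[[[0,0,0,0,0,0],[0,0,0,0,0,0],[0,0,0,0,0,0],[0,0,0,0,0,0],[0,0,0,0,0,0],[0,0,0,0,0,0],[0,0,0,0,0,0],[0,0,0,0,0,0],[0,0,0,0,0,0],[0,0,0,0,0,0]]]' 0 55
```

```text
clock: 17.32
tcp_pos: [503.7, -328.1, 126.3]
tool_rot: [[0.933, 0.359, 0.001], [0.359, -0.933, -0.001], [0.001, 0.001, -1.0]]
ft_force: [-0.3, 0.2, 0.6]
opening: 0.803
clock: 18.15
tcp_pos: [503.3, -327.7, 125.7]
tool_rot: [[0.933, 0.359, 0.0], [0.359, -0.933, -0.0], [0.0, 0.0, -1.0]]
ft_force: [0.4, 1.0, 2.3]
opening: 0.486
```

The grip width is 45.7 mm, which matches the head. I draw it straight up.

```bash
python3 -m inch '[[[0,0,-0.2,0,0,0],[0,0,-0.4,0,0,0],[0,0,-0.6,0,0,0],[0,0,-0.8,0,0,0],[0,0,-0.8,0,0,0],[0,0,-0.8,0,0,0],[0,0,-0.8,0,0,0],[0,0,-0.8,0,0,0],[0,0,-0.8,0,0,0],[0,0,-0.8,0,0,0]]]'
python3 -m inch '[[[0,0,-0.8,0,0,0],[0,0,-0.8,0,0,0],[0,0,-0.8,0,0,0],[0,0,-0.7,0,0,0],[0,0,-0.5,0,0,0],[0,0,-0.3,0,0,0],[0,0,0,0,0,0],[0,0,0,0,0,0],[0,0,0,0,0,0],[0,0,0,0,0,0]]]'
python3 - <<'E'
from workcell import env, viewer
from h import *
s=viewer.snapshot("side"); np.savez("s9.npz",**s); cv2.imwrite("pics/s9.png",cv2.resize(s["frame"][100:340,180:420],None,fx=2.5,fy=2.5,interpolation=cv2.INTER_CUBIC))
print(env.observe()["joint_positions"].round(1))
E
```

```text
clock: 18.98
tcp_pos: [502.9, -327.3, 262.3]
tool_rot: [[0.933, 0.359, -0.001], [0.359, -0.933, 0.0], [-0.0, -0.001, -1.0]]
ft_force: [0.4, -0.5, -2.3]
opening: 0.485
clock: 19.82
tcp_pos: [502.8, -327.3, 338.3]
tool_rot: [[0.933, 0.359, -0.002], [0.359, -0.933, 0.001], [-0.001, -0.002, -1.0]]
ft_force: [0.4, 0.8, -1.9]
opening: 0.487
[-39.7  15.8  67.9  -0.   96.4  29.3]
```

View pics/s9.png

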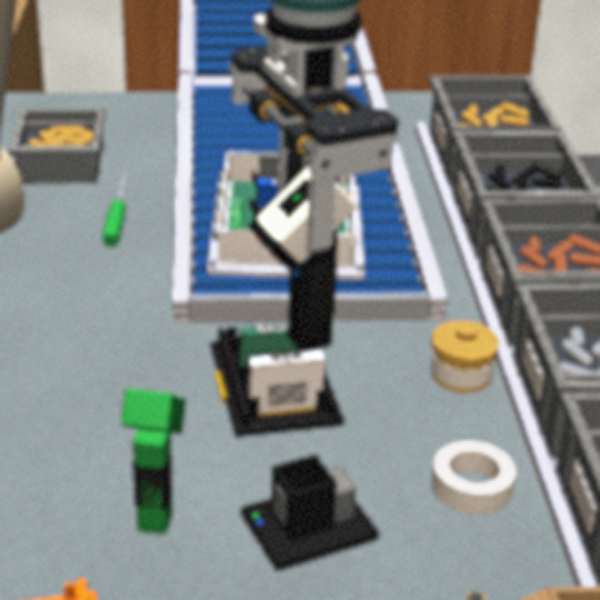

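The scanner is out of its cradle, hanging straight. I carry it to the unit.

```bash
python3 -m inch '[[[0.2,-0.4,0,0,0,0],[0.35,-0.75,0,0,0,0],[0.45,-0.95,0,0,0,0],[0.45,-0.95,0,0,0,0],[0.45,-0.95,0,0,0,0],[0.45,-0.95,0,0,0,0],[0.45,-0.95,0,0,0,0],[0.45,-0.95,0,0,0,0],[0.45,-0.95,0,0,0,0],[0.45,-0.95,0,0,0,0]]]'
python3 -m inch '[[[0.45,-0.95,0,0,0,0],[0.45,-0.95,0,0,0,0],[0.45,-0.95,0,0,0,0],[0.45,-0.95,0,0,0,0],[0.45,-0.95,0,0,0,0],[0.45,-0.95,0,0,0,0],[0.45,-0.95,0,0,0,0],[0.45,-0.95,0,0,0,0],[0.45,-0.95,0,0,0,0],[0.45,-0.95,0,0,0,0]]]'
python3 -m inch '[[[0.45,-0.95,0,0,0,0],[0.45,-0.95,0,0,0,0],[0.45,-0.95,0,0,0,0],[0.45,-0.95,0,0,0,0],[0.45,-0.9,0,0,0,0],[0.2,-0.5,0,0,0,0],[0.1,-0.2,0,0,0,0],[0,0,0,0,0.2,0],[0,0,0,0,0.4,0],[0,0,0,0,0.6,0]]]'
python3 -c "
from workcell import env;print(env.observe()['joint_positions'].round(1))"
```

```text
clock: 20.7
tcp_pos: [517.2, -131.7, 339.6]
tool_rot: [[0.933, 0.36, 0.0], [0.36, -0.933, 0.001], [0.0, -0.001, -1.0]]
ft_force: [0.5, 1.0, -1.9]
opening: 0.488
clock: 21.53
tcp_pos: [532.4, 77.7, 339.6]
tool_rot: [[0.933, 0.36, -0.0], [0.36, -0.933, 0.001], [0.0, -0.001, -1.0]]
ft_force: [0.1, -0.4, -2.1]
opening: 0.488
clock: 22.37
tcp_pos: [542.9, 193.6, 338.9]
tool_rot: [[0.929, 0.359, 0.091], [0.357, -0.934, 0.034], [0.097, 0.001, -0.995]]
ft_force: [-0.4, -0.1, -2.3]
opening: 0.487
[12.2 10.  75.8  0.8 88.7 81.2]
```

```bash
python3 -m inch '[[[0,0,0,0,0.7,0],[0,0,0,0,0.8,0],[0,0,0,0,0.8,0],[0,0,0,0,0.8,0],[0,0,0,0,0.8,0],[0,0,0,0,0.8,0],[0,0,0,0,0.8,0],[0,0,0,0,0.8,0],[0,0,0,0,0.8,0],[0,0,0,0,0.8,0]]]'
python3 -m inch '[[[0,0,0,0,0.7,0],[0,0,0,0,0.5,0],[0,0,0,0,0.3,0],[0,0,0,0,0.2,0],[0,0,0,0,0.1,0],[0,0,0,0,0,0],[0,0,0,0,0,0],[0,0,0,0,0,0],[0,0,0,0,0,0],[0,0,0,0,0,0]]]'
python3 - <<'E'
from workcell import env, viewer
from h import *
print(env.observe()["joint_positions"].round(1))
for n in ["side","wrist","scene"]:
    s=viewer.snapshot(n); np.savez(n+"10.npz",**s,**({"fish":1} if n=="wrist" else {}))
    f=s["frame"]
    if n=="side":f=cv2.resize(f[60:260,180:420],None,fx=3,fy=3,interpolation=cv2.INTER_CUBIC)
    if n=="scene":f=cv2.resize(f[150:330,250:470],None,fx=3,fy=3,interpolation=cv2.INTER_CUBIC)
    cv2.imwrite(f"pics/{n}10.png",f)
E
```

```text
clock: 23.2
tcp_pos: [540.9, 192.8, 339.2]
tool_rot: [[0.695, 0.358, 0.623], [0.268, -0.934, 0.238], [0.667, 0.002, -0.745]]
ft_force: [0.1, 1.3, -3.2]
opening: 0.491
clock: 24.03
tcp_pos: [542.7, 194.3, 339.6]
tool_rot: [[0.6, 0.359, 0.715], [0.231, -0.933, 0.275], [0.766, 0.0, -0.643]]
ft_force: [-0.5, -0.4, -1.8]
opening: 0.486
[  3.8 -11.3 115.8  27.2  29.7  54.6]
```

View pics/side10.png

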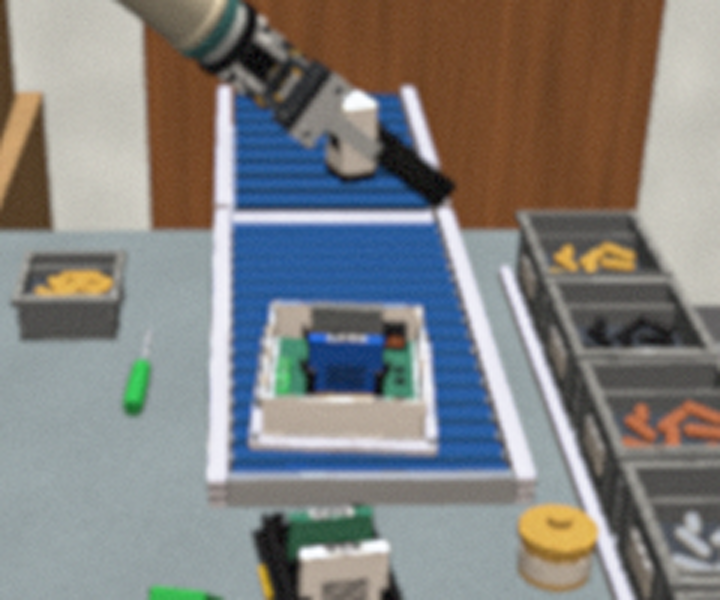

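View pics/wrist10.png

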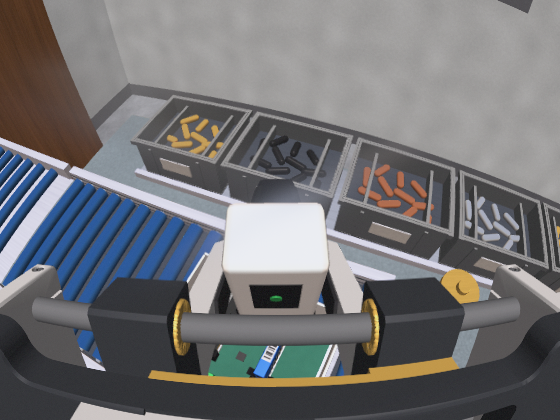

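View pics/scene10.png

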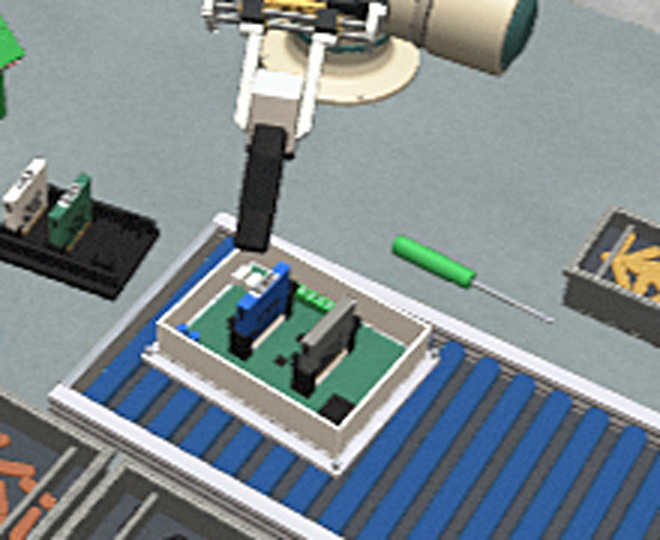

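The head stands upright with the window facing down. The handle slopes outward, clear of everything, and there is no visible slip. I go down to scanning height.

```bash
python3 -m inch '[[[-0.2,-0.01,0.18,0,0,0],[-0.4,-0.01,0.37,0,0,0],[-0.5,-0.02,0.46,0,0,0],[-0.5,-0.02,0.46,0,0,0],[-0.5,-0.02,0.46,0,0,0],[-0.5,-0.02,0.46,0,0,0],[-0.35,0,0.33,0,0,0],[-0.15,0,0.14,0,0,0],[-0.09,0,0.08,0,0,0],[0,0,0,0,0,0]]]'
python3 -m inch '[[[0,0,0,0,0,0],[0,0,0,0,0,0],[0,0,0,0,0,0],[0,0,0,0,0,0],[0,0,0,0,0,0],[0,0,0,0,0,0],[0,0,0,0,0,0],[0,0,0,0,0,0],[0,0,0,0,0,0],[0,0,0,0,0,0]]]'
python3 - <<'E'
from workcell import env, viewer
from h import *
print(env.observe()["joint_positions"].round(1),env.observe()["joint_vel"].round(2))
for n in ["side","wrist","scene"]:
    s=viewer.snapshot(n); np.savez(n+"11.npz",**s,**({"fish":1} if n=="wrist" else {}))
    f=s["frame"]
    if n=="side":f=cv2.resize(f[90:240,230:390],None,fx=4,fy=4,interpolation=cv2.INTER_CUBIC)
    if n=="scene":f=cv2.resize(f[150:330,250:470],None,fx=3,fy=3,interpolation=cv2.INTER_CUBIC)
    cv2.imwrite(f"pics/{n}11.png",f)
E
```

```text
clock: 25.02
tcp_pos: [545.2, 197.5, 251.7]
tool_rot: [[0.602, 0.359, 0.714], [0.231, -0.933, 0.274], [0.765, -0.0, -0.644]]
ft_force: [-0.2, 0.3, -2.4]
opening: 0.487
clock: 25.85
tcp_pos: [545.4, 197.6, 252.8]
tool_rot: [[0.6, 0.359, 0.715], [0.231, -0.933, 0.275], [0.766, 0.0, -0.643]]
ft_force: [-0.1, 0.8, -2.6]
opening: 0.485
[  4.4  -5.9 125.3  47.5  17.2  33. ] [ 0.05 -0.    0.15 -0.07  0.09  0.02]
```

View pics/side11.png

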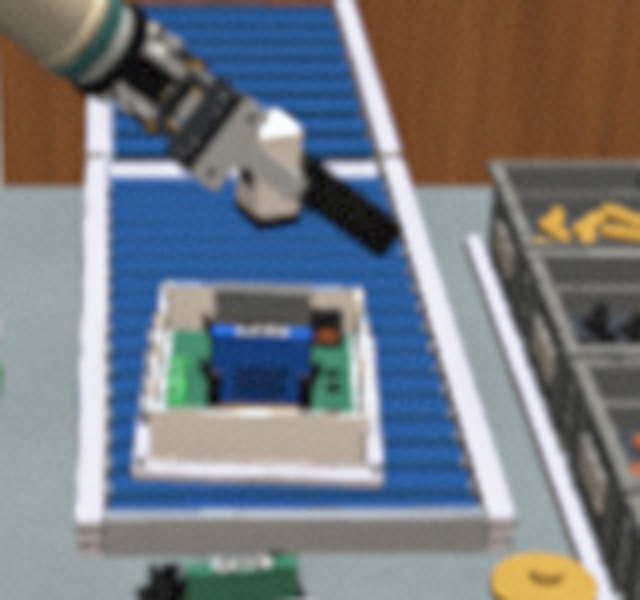

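View pics/scene11.png

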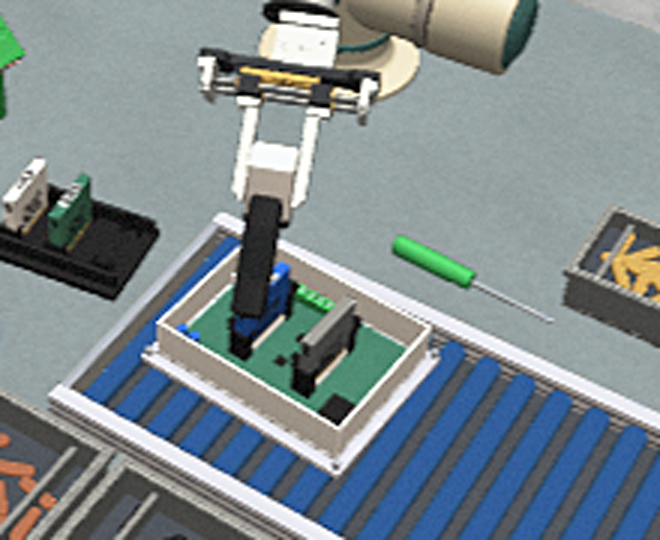

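View pics/wrist11.png

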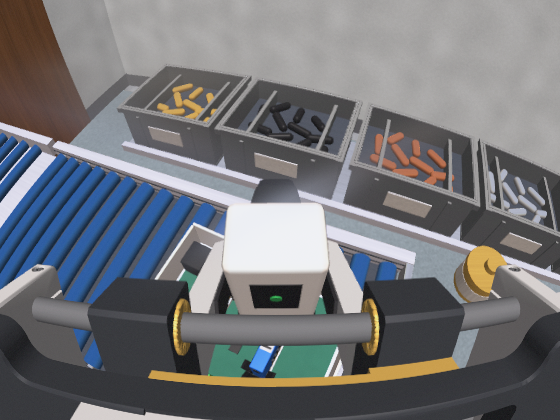

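The window faces down over the blue module. I check the head's position and tilt from depth: its top face should be level, above the label, at z≈306.

Run:
```python
from h import *
for n,(v0,v1,u0,u1),fi in [("wrist11",(212,262,232,318),True),("side11",(90,240,230,390),False),("scene11",(150,330,250,470),False)]:
    s=load(n);P=cloud(s,fi);f=s["frame"]
    Q=P[v0:v1,u0:u1].reshape(-1,3);c=f[v0:v1,u0:u1].reshape(-1,3)
    m=(c.min(1)>170)&(Q[:,2]>285)&(abs(Q[:,0]-532)<60)&(abs(Q[:,1]-193)<60);Q=Q[m]
    if n!="wrist11":
        m=np.linalg.norm(Q-np.median(Q,0),axis=1)<40;Q=Q[m]
    cc=Q.mean(0);nv=np.linalg.svd(Q-cc)[2][2];nv*=np.sign(nv[2]);print(n,len(Q),cc.round(1),np.percentile(Q,[3,97],axis=0).round(0).tolist(),"tilt",np.degrees(np.arccos(nv[2])).round(1),nv.round(2))
s=load("side11");P=cloud(s);f=s["frame"];h=cv2.cvtColor(f,cv2.COLOR_BGR2HSV)
m=(h[...,0]>100)&(h[...,0]<125)&(h[...,1]>120)&(P[...,2]>112)&(P[...,2]<135)&(abs(P[...,0]-530)<60)&(abs(P[...,1]-192)<40)
print("blue top side",m.sum(),P[m].mean(0) if m.any() else None,P[m].max(0))
```

```text
wrist11 4285 [528.5 191.1 303.5] [[515.0, 174.0, 302.0], [543.0, 209.0, 305.0]] tilt 0.8 [0.01 0.01 1.  ]
side11 45 [534.9 180.9 300.6] [[522.0, 165.0, 298.0], [548.0, 210.0, 303.0]] tilt 4.2 [ 0.07 -0.03  1.  ]
scene11 253 [521.1 187.8 303.4] [[488.0, 149.0, 287.0], [549.0, 216.0, 315.0]] tilt 1.2 [0.02 0.01 1.  ]
blue top side 77 [525.7239976  186.10916875 117.36102373] [567.0424267  201.54108989 123.84675757]
```

The head's top face is level within 1°. Its centre is (528.5,191), within 2–3 mm of the label, at z≈303.5, which puts the window about 98 mm above the label. The arm is still, so I hand in.

```bash
python3 -c "
from workcell import env
o=env.observe();print(o['clock'],o['joint_vel'].round(2),o['ft_force'].round(1));print(env.finish_job())"
```

```text
26.0 [ 0.06  0.03  0.09  0.02  0.01 -0.09] [-0.1  0.5 -2.7]
the job is handed in; nothing more can be done
None
```

I finished the job and handed it in at 26.0 s; no verdict was reported.

**What I did:** I moved the blue module from the rack into the empty slot until it made firm contact, then let go. I then drew the scanner straight up out of its cradle, tilted it 50° and held it over the label.

**Last checks:**
- **Module:** its top stands at 123.7 mm, beside the grey module's 122.7 mm. Its centre is about 1 mm from the slot's. It is upright and released.
- **Scanner:** the wrist camera shows the head level within 1° and 2–3 mm from the label sideways, which puts the window about 98 mm above the label. The arm was still, and the only load on the wrist was about 2.7 N, the scanner's weight.
- **Other things on the bench:** nothing I saw in the later views suggested that the other modules or bench items had moved, but I did not measure them.

**Checks that disagreed:**
- **Module height in the rack:** two-view triangulation from coarse pixels gave 76 and 89 mm. I used 82 mm, from the depth images and the module's known size.
- **Head tilt:** the coarse side view gave 4° from only 45 points, against about 1° from the wrist and scene views. That is well within the 22° limit.
- **Head position:** the side and scene views placed the head up to 12 mm from the wrist reading, because their selected points were few or included other surfaces. That is within the 30 mm limit.

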